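Hold a drill template flush on a tilted jig

ROBOT

A 6-joint arm with a two-finger parallel gripper is mounted at the origin on the work surface. World frame = base frame: x ahead of the robot, y to its left, z up, the work surface at z = 0. Lengths are in m, angles in rad, forces in N, time in s.
With the tool pointing down it reaches from about 0.35 to 0.975 m from the base axis. Payload 4.9 kg.
Tool frame: the origin (TCP) lies midway between the tips of the shut fingers; the grasp point (between the pads) lies 19 mm behind it; z points along the fingers, y is the line along which they close (so a half turn about z gives the same grasp; the last joint's range is limited). The gripper opens to 85 mm and grips with 20 to 120 N. Pads are 22 mm wide; open, the fingers measure 114 mm over their backs; the gripper's body (76 mm by 85 mm) begins 54 mm behind the grasp point. The pads swing forward as they close: fully open they stand 13 mm farther back than shut.
Start: joints at [-0.119, 0.053, 1.613, -0, 1.476, -0.119], TCP at [0.625, 0, 0.231] pointing down, gripper open.
Joint ranges: [-3.01, 3.01], [-1.01, 2.22], [0.06, 2.58], [-1.02, 4.17], [0.09, 2.62], [-3.14, 3.14]. Speed limits (rad/s): [2.57, 2.57, 3.14, 3.14, 3.14, 3.14].

INTERFACE

Orientations are given as a rotation vector (axis times angle).
In Python, from workcell import get_state, imaging, ticket gives the robot as it stands.
- The arm moves only by the shell command python3 -m crank 'ROWS' [OPENING] [FORCE]. ROWS is text: rows parted by semicolons, each of 6 numbers parted by spaces: the shift along the tool's x, y, z in cm, then the turn, a rotation vector about the tool's x, y, z in degrees. A call has 1 to 10 rows; each row is the pose to reach, as a shift and turn from the pose commanded when the call began, along the tool's axes at that moment; what a row does not reach only later rows make up. A row lasts 1/8 s, in which the tool goes at most 62.5 mm and 10.7 degrees, less where a joint would pass 70% of its speed; a pose out of reach is approached as far as the arm can. A call with a gripper value outside its range is refused whole. OPENING is the closure, from -1 (fully open) to 1 (shut), set as the call begins (- or left out, the last holds). The fingers move at their own pace and stop on an object; FORCE is the grip in N (left out, the last holds). Time passes only in rows, so rows that repeat a pose let the fingers close. It gives the time, the measured TCP pose, the force, the opening and the grip force at its end, in the units of the state.
- get_state(): the state, without advancing time (a new reading comes with each control period).
- imaging.read_camera(name): name is "scene" or "side" or "wrist"; returns the picture (384x512x3 uint8, blue, green, red); there is no depth.
- imaging.get_calibration(name): a dict with "vertical_fov" (degrees; the focal length in pixels is half the picture's height over the tangent of half this angle, whatever the lens; pixels are square), "cx", "cy" (the principal point, pixels), "k1" (the pictures are not rectified: a ray, as slopes to the right and down, at radius r is drawn at 1 + k1 r^2 times it, then the intrinsics apply), "cam_to_world" (4x4, takes a point from camera to world coordinates); the wrist camera has in their place "hand_eye" (4x4, takes a point from camera to tool coordinates, whose origin is the TCP and whose axes are the flange's). Camera axes: x right, y down, z forward; pixel columns grow to the right and rows downward; lengths in m; the calibration is good to about 2 mm. A picture is of the moment at which its call begins: read the wrist's pose just before it. get_calibration takes no time and is no camera call.
- ticket.close_job(): hands the job in; it is judged then, once.
The state is a dict: "t": time; "q": joint angles; "qd": joint speeds; "joint_torque": joint torques, N m; "tool_pos": TCP position; "eef_rot": TCP orientation; "force": force on the tool from outside, world axes, zero at the start; "moment": the same for the moment, N m; "width": finger opening in m; "grip_force": force on a finger pad.
Only numpy, scipy, OpenCV 4.12 (cv2) and the standard library are available. Lean on these libraries where they do the work, as an engineer would, in place of code of your own. Each camera call takes 0.05 s, during which the arm holds its last target. There are 200 camera calls.

TASK

With the mallet, knock the stop peg of the tilting jig down until it is flush with the sloping deck, then put the mallet down on the bench, clear of the jig, and let go of it. Then take the plywood drill template by its rib, lay it centred on the deck with the rib running straight up the slope, tilted so that its whole underside sits flush on the deck, and press it there firmly (about 10 N); finish while still holding and pressing it. Neither the fingers nor the template may push the peg down, do not shift the deck's tilt or the jig, and leave the other things on the bench where they are.

Things in the scene. Friction and masses are not known exactly. Their poses are not given: they have to be found in the camera images.
- mallet: mallet standing on a face of its black rubber head: upright cylinder 50 mm wide, 80 tall; wooden handle 22 x 22 mm square, level, centre line at z = 40 mm, along -x from the head to 147 mm from its axis. Origin: centre of the lower flat striking face; z up along the head's axis. 0.22 to 0.42 kg, balanced 10 mm from the head's axis towards the handle; stands by itself.
- template: plywood drill template lying flat: plate 110 (x) x 90 (y) x 9 mm with dark hole marks, and a wooden rib on top to hold it by, centred, 80 long (x), 20 wide (y), rising from the plate's top at z = 9 to z = 50 mm. Origin: centre of the flat underside; z up out of the rib. 0.12 to 0.25 kg. Either end of the rib may point up the slope.
- jig: tilting jig, fixed to the bench: plywood base 190 (x) x 116 (y) x 30 mm with two dark steel cheeks 60 mm high at its sides (knobs reach 80 mm from the middle in y). Origin: centre of its underside. The deck is hinged on it 44 mm above the bench along the base's edge nearest the robot, and rises along the jig's +x.
- deck: the jig's aluminium deck, 160 (x, up the slope) x 130 (y) x 18 mm. Origin: middle of the lower long edge of its underside, on the hinge. It is clamped by stiff friction at a tilt of 0.18 to 0.38 rad that differs each time (25 N on it does not move it).
- deck_face (a point): centre of the deck's top face, on the peg's axis; x points up the slope (away from the robot), y along the level edge, z out of the face.
- peg (a joint): how far the steel stop peg (16 mm wide, in the centre of the deck, square to it) is driven in, m: 0 standing 20 mm proud of the deck, 0.020 flush with it, 0.022 the stop. Stiff: it takes 6 to 8 N along its axis and stays where it is left.
- peg_top (a point): centre of the peg's top; z along the peg's axis, out of the deck.
- glue: bystander, to be left alone: white glue bottle with a blue cap, 56 mm wide, 150 tall; origin on its underside.
- brush: bystander, to be left alone: bench brush, a 200 x 45 mm wooden back lying flat with a brown bristle block on top, 61 tall; origin on its underside.
- offcut: bystander, to be left alone: plywood offcut 90 x 40 x 18 mm; origin on its underside.
- tape: bystander, to be left alone: round black tape measure, 60 mm wide, 24 tall; origin on its underside.
- driver: bystander, to be left alone: screwdriver lying flat; origin on its underside.
- jar: bystander, to be left alone: glass jar with a steel lid, 64 mm wide, 85 tall; origin on its underside.
- block: bystander, to be left alone: wood block 70 x 50 x 45 mm; origin on its underside.
Things that resemble listed ones, but are neither listed nor needed, are in the scene too. What is shaped like the template but green or turquoise is not meant.

How it is judged:
By the outcome, as a careful person would: the job done as asked, in the order asked, and still so for the second after the job is handed in, while the arm keeps its last pose, push and grip.
It also fails if it takes over 67 s, if anything falls off the work surface, if the arm or the gripper's body presses on something with over 40 N, if the wrist force passes 120 N, or if a joint passes its speed limit or range.

## Working session

There is one attempt and no reset: what is moved stays moved. The work goes in short steps, Python scripts to look and compute and a shell command to move; the robot and the scene stay as the last step left them, time stands still between calls to the robot, and variables do not carry over. Pictures are saved under pics/ and viewed, at most 15 in all, crops included, and the job is handed in when it is done.

```bash
ls; mkdir -p pics; python3 - <<'E'
from workcell import get_state, imaging
import cv2,json
s=get_state();print(s)
for n in("scene","side","wrist"):
    im=imaging.read_camera(n);cv2.imwrite(f"pics/{n}0.png",im)
    c=imaging.get_calibration(n);print(n,c)
a=cv2.imread("pics/scene0.png");cv2.imwrite("pics/scene0b.png",cv2.resize(a,(800,600),interpolation=cv2.INTER_CUBIC))
a=cv2.imread("pics/side0.png");cv2.imwrite("pics/side0b.png",cv2.resize(a,(800,600),interpolation=cv2.INTER_CUBIC))
E
```

```text
pics
{'t': 0.0, 'q': array([-1.19003072e-01,  5.33472914e-02,  1.61436623e+00,  1.39900259e-07,
        1.47599835e+00, -1.18987282e-01]), 'qd': array([-0.00095785, -0.00013792,  0.0017412 ,  0.00027485, -0.00131996,
        0.00138892]), 'joint_torque': array([ 2.70554956e-04, -3.93670499e+01, -3.70175600e+01, -1.62778279e-04,
        6.93513779e-03, -6.06393527e-06]), 'tool_pos': array([6.24346378e-01, 7.66876001e-05, 2.30025815e-01]), 'eef_rot': array([-2.22028057e+00, -2.22024548e+00,  2.05651790e-03]), 'force': array([-0.60129718,  0.3355457 , -0.77006554]), 'moment': array([ 0.01032033, -0.05620131, -0.00154462]), 'grip_force': 0.0, 'width': 0.08551757957778826}
scene {'vertical_fov': 53.825018451935996, 'cx': 256.9674257346203, 'cy': 188.30748795028447, 'k1': 0.01583651484124968, 'cam_to_world': array([[-0.03599508,  0.58842833, -0.80774777,  1.52782796],
       [ 0.99933884,  0.02533712, -0.02607522,  0.04261733],
       [ 0.0051226 , -0.8081523 , -0.58895129,  0.82056832],
       [ 0.        ,  0.        ,  0.        ,  1.        ]])}
side {'vertical_fov': 43.85048509299461, 'cx': 257.56898135732774, 'cy': 196.62622498894436, 'k1': -0.16449034632303403, 'cam_to_world': array([[-0.98590432, -0.11941779,  0.11718392,  0.38145749],
       [-0.16621883,  0.61923414, -0.76741148,  1.12832191],
       [ 0.01907831, -0.77607246, -0.6303551 ,  0.99187329],
       [ 0.        ,  0.        ,  0.        ,  1.        ]])}
wrist {'vertical_fov': 65.11936751139928, 'cx': 254.8258130194655, 'cy': 190.2304898217761, 'k1': 0.00010314523261066471, 'hand_eye': array([[-4.10803040e-04, -9.46003407e-01, -3.24156420e-01,
         8.36452367e-02],
       [ 9.99999912e-01, -4.16383866e-04, -5.21428752e-05,
         3.75943936e-04],
       [-8.56461657e-05, -3.24156412e-01,  9.46003495e-01,
        -1.43480998e-01],
       [ 0.00000000e+00,  0.00000000e+00,  0.00000000e+00,
         1.00000000e+00]])}
```

View pics/scene0b.png

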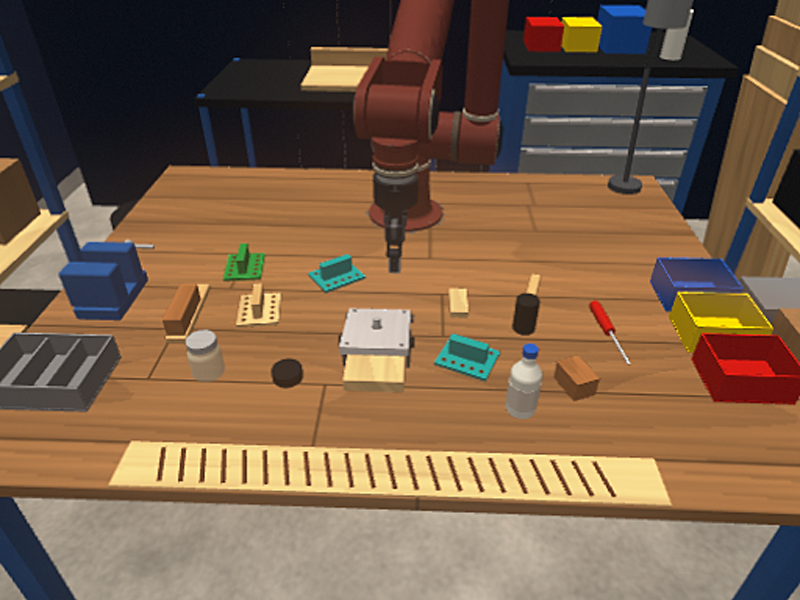

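View pics/side0b.png

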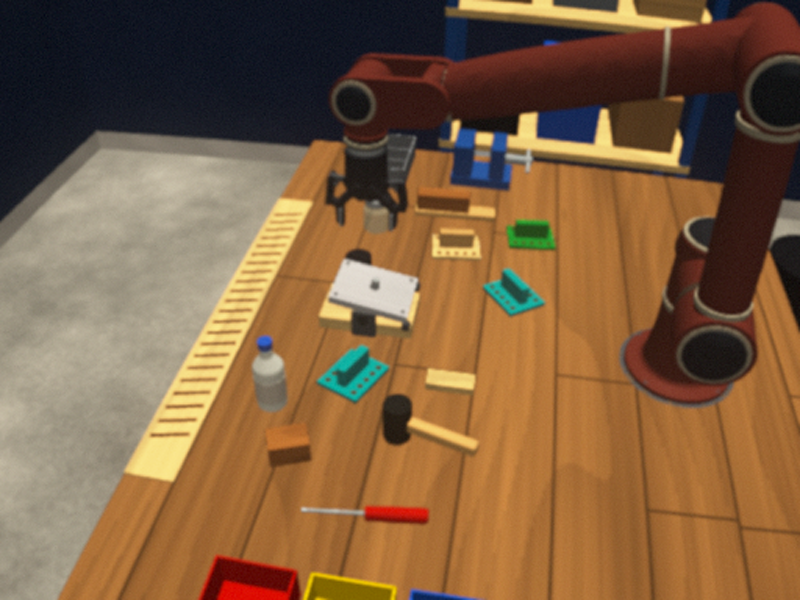

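Candidates in the scene picture: plywood template (258,307), with look-alikes in green (244,263) and turquoise (337,272) and (468,355). The mallet is the black head at (525,313) with its handle at (534,284), and the plain offcut is at (458,300). The jig is at (376,335). I choose the plywood one at (258,307).

```bash
cat > h.py <<'E'
import numpy as np, cv2
from workcell import get_state, imaging
from scipy.spatial.transform import Rotation as R
from scipy.optimize import least_squares
def cal(n,state=None):
    c=imaging.get_calibration(n); f=192/np.tan(np.radians(c["vertical_fov"])/2)
    if "cam_to_world" in c: T=c["cam_to_world"]
    else:
        W=np.eye(4);W[:3,:3]=R.from_rotvec(state["eef_rot"]).as_matrix();W[:3,3]=state["tool_pos"];T=W@c["hand_eye"]
    return f,c["cx"],c["cy"],c["k1"],T
def proj(C,P):
    f,cx,cy,k,T=C; p=(np.atleast_2d(P)-T[:3,3])@T[:3,:3]; s=p[:,:2]/p[:,2:]
    s=s*(1+k*(s**2).sum(1,keepdims=True)); return s*f+[cx,cy]
def ray(C,uv):
    f,cx,cy,k,T=C; d=(np.atleast_2d(uv)-[cx,cy])/f; s=d.copy()
    for _ in range(20): s=d/(1+k*(s**2).sum(1,keepdims=True))
    return T[:3,3],np.c_[s,np.ones(len(s))]@T[:3,:3].T
def onz(C,uv,z):
    o,d=ray(C,uv); return o+d*((z-o[2])/d[:,2:])
def crop(src,x0,y0,w,h,s,): # native px crop, upscaled
    return cv2.resize(src[y0:y0+h,x0:x0+w],None,fx=s,fy=s,interpolation=cv2.INTER_CUBIC)
E
python3 - <<'E'
from h import *
S=cal("scene");D=cal("side")
k=.64
for n,uv,z in [("mallet head top",(526,298),.08),("handle end",(534,278),.04),("template",(258,322),.0),("deck peg",(377,322),.08),("deck peg",(377,322),.1),("glue",(523,410),0),("offcut",(458,300),.018),("tape",(287,366),.024),("jar",(206,372),0),("block",(577,370),.04)]:
    print(n,onz(S,np.array(uv)*k,z).round(3))
for n,uv,z in [("mallet head top",(398,403),.08),("handle end",(478,447),.04),("template",(457,250),.0),("deck peg",(375,282),.1)]:
    print(n,onz(D,np.array(uv)*k,z).round(3))
sc=cv2.imread("pics/scene0.png");si=cv2.imread("pics/side0.png")
m=np.zeros((600,800,3),np.uint8)
m[:300,:400]=crop(sc,205,190,80,60,5); m[:300,400:]=crop(si,195,155,80,60,5)
m[300:,:400]=crop(sc,140,170,80,60,5); m[300:,400:]=crop(si,245,235,80,60,5)
cv2.imwrite("pics/m1.png",m)
cv2.imwrite("pics/w0.png",cv2.resize(cv2.imread("pics/wrist0.png"),(800,600)))
E
```

```text
mallet head top [[0.514 0.273 0.08 ]]
handle end [[0.38  0.315 0.04 ]]
template [[ 0.52  -0.307  0.   ]]
deck peg [[ 0.608 -0.036  0.08 ]]
deck peg [[ 0.633 -0.034  0.1  ]]
glue [[0.758 0.245 0.   ]]
offcut [[0.444 0.136 0.018]]
tape [[ 0.683 -0.208  0.024]]
jar [[ 0.682 -0.373  0.   ]]
block [[0.688 0.352 0.04 ]]
mallet head top [[0.516 0.271 0.08 ]]
handle end [[0.374 0.309 0.04 ]]
template [[ 0.476 -0.313  0.   ]]
deck peg [[ 0.614 -0.025  0.1  ]]
```

View pics/m1.png

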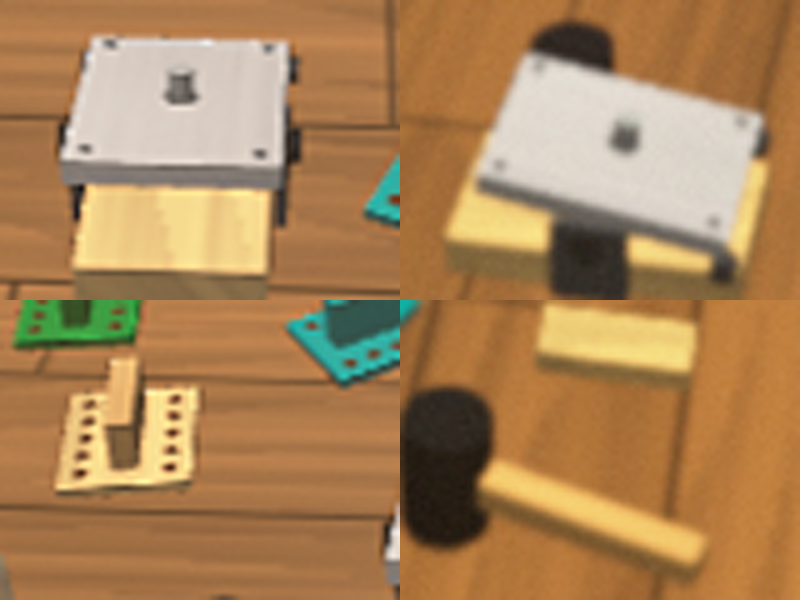

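View pics/w0.png

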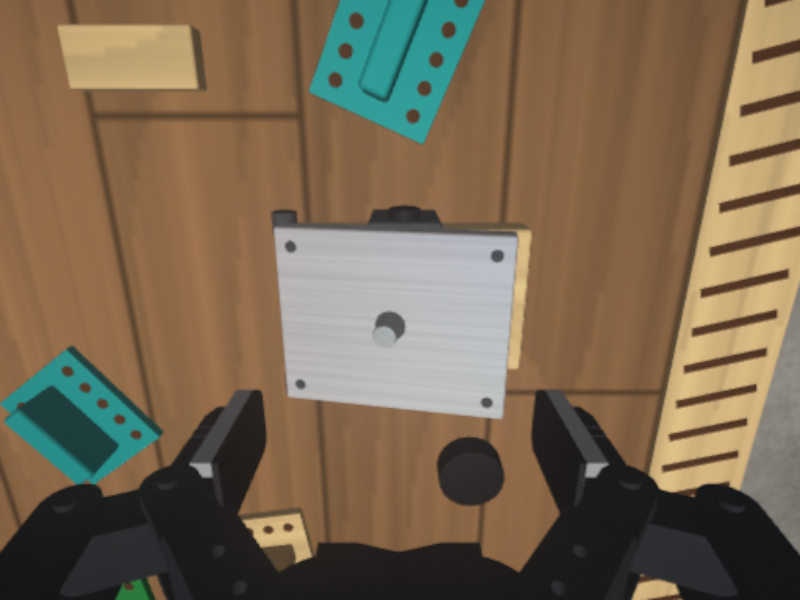

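Wrist view: the deck's top corners are at (276,226), (517,234), (503,417) and (288,397), and the peg is at (385,336). The tape is at (470,470). The crops confirm the plain plywood template with a wooden rib, and the mallet handle pointing mostly towards the robot.

```bash
cat > deck.py <<'E'
from h import *
st=dict(tool_pos=np.array([6.24346378e-01,7.66876001e-05,2.30025815e-01]),eef_rot=np.array([-2.22028057e+00,-2.22024548e+00,2.05651790e-03]))
W=cal("wrist",st);S=cal("scene");D=cal("side")
def face(p):
    Rm=R.from_euler("ZY",[p[2],-p[3]]).as_matrix(); return np.array([p[0],p[1],.044]),Rm
L=np.array([[0,.065,.018],[.16,.065,.018],[.16,-.065,.018],[0,-.065,.018]])
w=np.array([[276,226],[517,234],[503,417],[288,397]])*.64
s=np.array([[290,40],[278,167],[62,165],[92,38]])/5+[205,190]
d=np.array([[322,247],[78,180],[128,55],[362,115]])/5+[195,155]
def res(p,which="wsd"):
    o,Rm=face(p); P=o+L@Rm.T
    r=[]
    if "w" in which:r.append(2*(proj(W,P)-w))
    if "s" in which:r.append(proj(S,P)-s)
    if "d" in which:r.append(proj(D,P)-d)
    return np.concatenate(r).ravel()
if __name__=="__main__":
  for wh in("wsd","w","sd","ws"):
    f=least_squares(res,[.54,-.03,0,.3],args=(wh,)); o,Rm=face(f.x)
    print(wh,f.x.round(4),"face",(o+Rm@[.08,0,.018]).round(4),"rms",np.sqrt(np.mean(f.fun**2)).round(2))
  f=least_squares(res,[.54,-.03,0,.3]);o,Rm=face(f.x)
  pt=o+Rm@[.08,0,.038]
  print("pegtop px",proj(W,pt)/.64,(proj(S,pt)-[205,190])*5,(proj(D,pt)-[195,155])*5)
  print(f.fun.reshape(-1,2).round(1).tolist())
E
python3 deck.py
```

```text
wsd [ 0.5437 -0.0378 -0.0037  0.1597] face [ 0.6198 -0.0381  0.0745] rms 1.17
w [ 0.5436 -0.038  -0.0049  0.1527] face [ 0.62   -0.0384  0.074 ] rms 1.64
sd [ 0.5423 -0.0352 -0.0104  0.1656] face [ 0.6182 -0.036   0.0749] rms 0.64
ws [ 0.5437 -0.0379 -0.0035  0.159 ] face [ 0.6199 -0.0381  0.0744] rms 1.31
pegtop px [[386.09068257 335.5203356 ]] [[176.15920419  70.62509651]] [[224.63367321 122.06901861]]
[[-3.5, -0.1], [3.0, 0.4], [0.4, -0.3], [-0.7, -0.1], [-1.1, 0.1], [-0.2, 0.8], [-1.4, -0.1], [-0.9, -0.6], [0.8, -0.9], [-1.3, -0.3], [-1.4, 0.4], [-0.6, 0.3]]
```

```bash
python3 -m crank '0 0 -1 0 0 10; 5 -1 -2 0 0 20; 10 -2 -2 0 0 30; 14 -3 -2 0 0 40; 18 -4 -2 0 0 50; 20 -5 -2 0 0 60; 21 -6 -2 0 0 70; 21 -7 -2 0 0 80; 21 -8 -2 0 0 90; 21 -8 -2 0 0 90'
```

```text
t: 1.4
tool_pos: [0.5445, 0.2101, 0.251]
eef_rot: [3.141, 0.004, -0.001]
force: [0.0, -1.0, -0.4]
width: 0.0856
grip_force: 0.0
```

```bash
python3 - <<'E'
from h import *
st=get_state();np.save("st1.npy",np.r_[st["tool_pos"],st["eef_rot"]])
im=imaging.read_camera("wrist");cv2.imwrite("pics/wrist1.png",im)
W=cal("wrist",st)
print(proj(W,[[.515,.272,.08],[.515,.272,0],[.377,.31,.04],[.446,.136,.018]]).round())
a=cv2.imread("pics/wrist0.png")
m=np.zeros((600,800,3),np.uint8)
m[:,:]=0
c=crop(a,168,130,168,150,3);m[:450,:504]=c[:450,:504]
c=cv2.resize(im,None,fx=.57,fy=.57);m[450-0:600,:200]=cv2.resize(im,(200,150))
p=proj(W,[[.515,.272,.08],[.377,.31,.04]]);cx,cy=p.mean(0).astype(int)
x0=int(np.clip(cx-74,0,512-148));y0=int(np.clip(cy-150,0,384-300));print(x0,y0)
m[:,504:800]=crop(im,x0,y0,148,300,2)
cv2.imwrite("pics/m2.png",m)
E
```

```text
[[199. 195.]
 [209. 175.]
 [183. 279.]
 [308. 227.]]
116 84
```

View pics/m2.png

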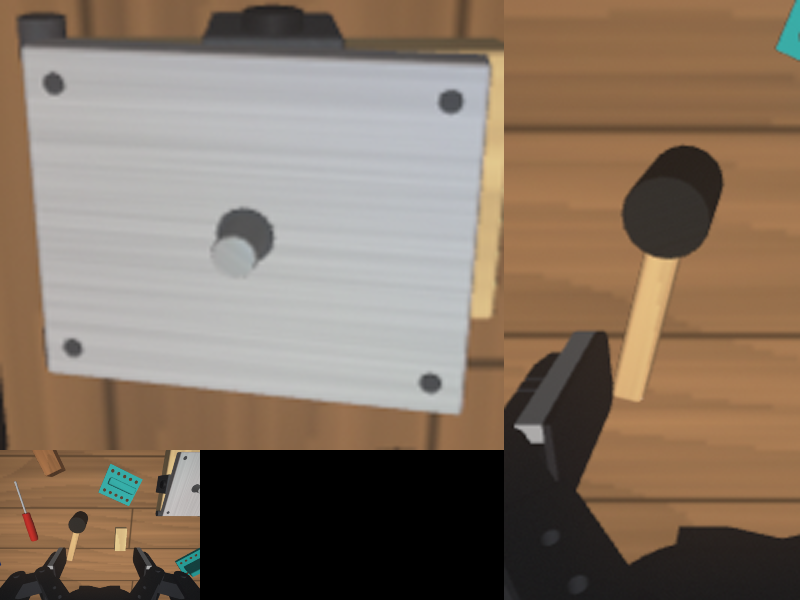

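The deck's face corners in the crop are (22,46), (489,65), (460,413) and (48,373), with the peg top at (234,257). The mallet's head top is centred at (665,217) and the handle end's top at (629,399).

```bash
sed -i 's#^w=.*#w=np.array([[22,46],[489,65],[460,413],[48,373]])/3+[168,130]#' deck.py; python3 deck.py; python3 - <<'E'
from h import *
v=np.load("st1.npy");W=cal("wrist",dict(tool_pos=v[:3],eef_rot=v[3:]))
q=lambda u,v:np.array([(u-504)/2+116,v/2+84])
h=onz(W,q(665,217),.08)[0];e=onz(W,q(629,399),.051)[0];n=onz(W,q(661,256),.051)[0]
print(h,e,n); d=e-n;print("yaw handle dir",np.degrees(np.arctan2(d[1],d[0])),"len",np.linalg.norm((e-h)[:2]))
d=e-h;print(np.degrees(np.arctan2(d[1],d[0])))
E
```

```text
wsd [ 0.5427 -0.0382 -0.0069  0.1601] face [ 0.6188 -0.0388  0.0745] rms 0.89
w [ 0.5427 -0.0384 -0.0076  0.1558] face [ 0.6189 -0.039   0.0742] rms 0.95
sd [ 0.5423 -0.0352 -0.0104  0.1656] face [ 0.6182 -0.036   0.0749] rms 0.64
ws [ 0.5427 -0.0383 -0.0065  0.1602] face [ 0.6188 -0.0388  0.0745] rms 0.95
pegtop px [[385.28589663 336.92941679]] [[175.23934901  69.54769037]] [[226.39852669 121.60163476]]
[[-1.4, -0.0], [1.9, -0.8], [0.1, 0.1], [-1.1, 0.5], [-1.2, -0.1], [-0.5, 0.6], [-1.7, -0.4], [-1.0, -0.8], [1.1, -0.9], [-1.0, -0.5], [-1.0, 0.3], [-0.2, 0.3]]
[0.5178244  0.27474339 0.08      ] [0.37722859 0.31293258 0.051     ] [0.48201907 0.2847137  0.051     ]
yaw handle dir 164.92842667690053 len 0.14569006714835972
164.80373597679682
```

```bash
python3 -m crank '-3 -3 4 0 0 8; -6 -6 8 0 0 15; -7.3 -7.7 12 0 0 15; -7.3 -7.7 16 0 0 15; -7.3 -7.7 20 0 0 15; -7.3 -7.7 23.1 0 0 15; -7.3 -7.7 23.1 0 0 15; -7.3 -7.7 23.1 0 0 15' -1 && python3 -m crank '0 0 0 0 0 0;0 0 0 0 0 0;0 0 0 0 0 0;0 0 0 0 0 0;0 0 0 0 0 0;0 0 0 0 0 0;0 0 0 0 0 0;0 0 0 0 0 0' 1 110
```

```text
t: 2.45
tool_pos: [0.4731, 0.2874, 0.0216]
eef_rot: [-3.114, 0.409, -0.003]
force: [0.3, 0.7, 0.5]
width: 0.0858
grip_force: 0.0
t: 3.45
tool_pos: [0.4722, 0.2871, 0.0211]
eef_rot: [-3.115, 0.41, -0.0]
force: [-3.3, -1.0, 6.1]
width: 0.0206
grip_force: 107.5
```

```bash
python3 -m crank '0 0 -3 0 0 0; 0 0 -9 0 0 0; 0 0 -15 0 0 0; 0 0 -18 0 0 0; 0 0 -18 0 0 0' && cat > go.py <<'E'
from deck import *
TH=.18
f=least_squares(lambda q:res([q[0],q[1],q[2],TH]),[.54,-.03,0]);P=[*f.x,TH];o,Rd=face(P);F=o+Rd@[.08,0,.018];n=Rd[:,2]
def delta(pos,Rt,st=None):
    st=st or get_state();R0=R.from_rotvec(st["eef_rot"]).as_matrix()
    return (R0.T@(pos-st["tool_pos"])*100).round(2),np.degrees(R.from_matrix(R0.T@Rt).as_rotvec()).round(1)
Rdown=Rd@np.diag([1,-1,-1.])   # tool x up the slope, z into deck
if __name__=="__main__":
    print(P,F)
    for h in(.06,.025): print(h,delta(F+n*(h+.021)-.048*Rd[:,0],Rdown))
E
python3 go.py; python3 - <<'E'
from h import *
W=cal("wrist",get_state())
a=imaging.read_camera("side");b=imaging.read_camera("wrist");c=imaging.read_camera("scene")
cv2.imwrite("pics/m3.png",np.vstack([np.hstack([crop(a,220,180,130,100,3),crop(c,280,120,130,100,3)]),np.hstack([crop(b,140,80,195,150,2),crop(a,180,140,195,150,2)])]))
E
```

```text
t: 4.08
tool_pos: [0.4732, 0.2876, 0.2027]
eef_rot: [-3.112, 0.41, -0.007]
force: [-0.5, -0.9, -2.8]
width: 0.0205
grip_force: 108.2
[np.float64(0.542884993634232), np.float64(-0.038038755030763205), np.float64(-0.002434908812609857), 0.18] [ 0.61836973 -0.03822255  0.07603155]
0.06 (array([16.46, 29.32,  5.52]), array([  1.2,  10. , -14.8]))
0.025 (array([17.06, 29.17,  8.97]), array([  1.2,  10. , -14.8]))
```

View pics/m3.png

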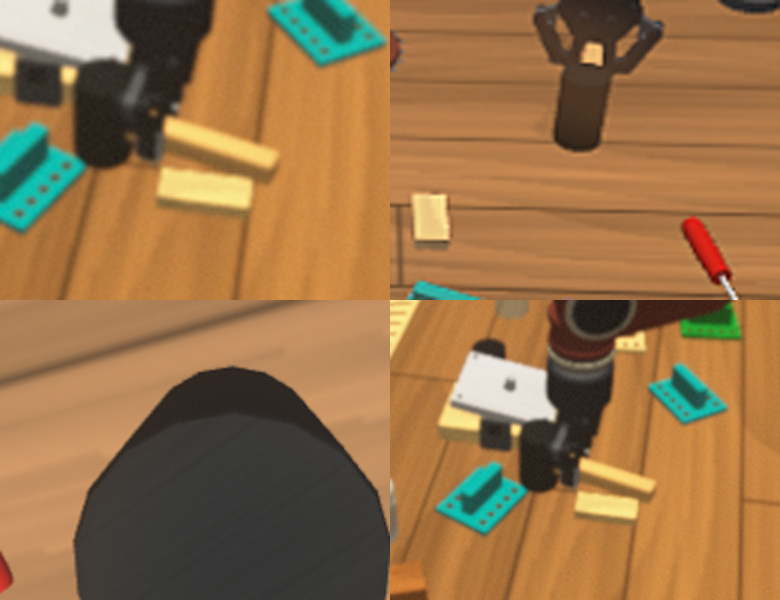

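The mallet hangs level in the fingers: the handle goes through the pads and the head stands upright. I move it over the peg.

```bash
python3 -m crank '3 5 0 0 2 -2; 6 10 0 0 4 -5; 9 15 0 0.5 6 -8; 12 20 0 0.8 8 -11; 14.5 25 1 1 9 -13; 16 28 3 1.2 10 -14.8; 16.5 29.3 5.5 1.2 10 -14.8; 16.5 29.3 5.5 1.2 10 -14.8; 16.5 29.3 5.5 1.2 10 -14.8'; python3 go.py; python3 - <<'E'
from h import *
a=imaging.read_camera("side");c=imaging.read_camera("scene")
cv2.imwrite("pics/m4.png",np.hstack([crop(a,185,120,100,130,4),crop(c,200,150,100,130,4)]))
E
```

```text
t: 5.35
tool_pos: [0.555, -0.0381, 0.1444]
eef_rot: [3.129, -0.004, 0.272]
force: [0.5, 0.7, -2.1]
width: 0.0206
grip_force: 108.6
[np.float64(0.5430068138289423), np.float64(-0.03784945667662763), np.float64(-0.002430173297950503), 0.18] [ 0.61849155 -0.0380329   0.07603155]
0.06 (array([ 0.22, -0.02, -0.24]), array([0.1, 0.4, 0. ]))
0.025 (array([ 0.25, -0.02,  3.26]), array([0.1, 0.4, 0. ]))
```

View pics/m4.png

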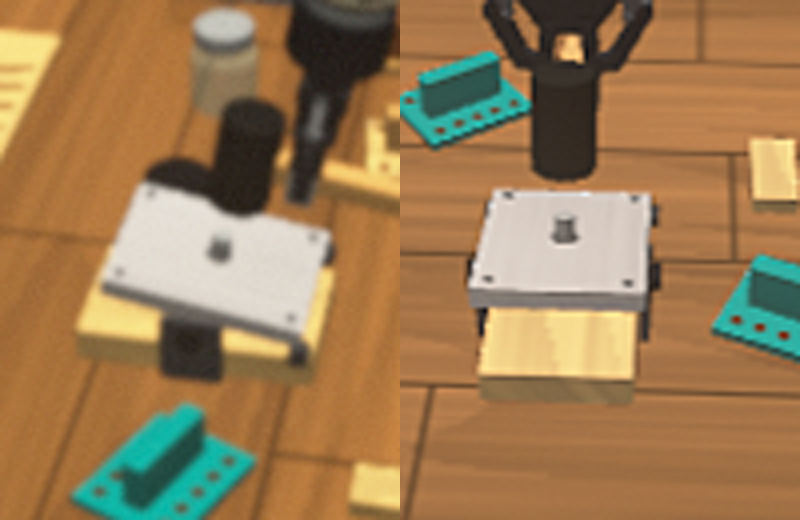

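The head hangs above the peg, parallel to the deck and centred in y. Lowering along the peg axis.

```bash
python3 -m crank '0.2 0 1.5 0 0.4 0; 0.2 0 3 0 0.4 0; 0.2 0 3.3 0 0.4 0; 0.2 0 3.5 0 0.4 0'; python3 -m crank '0 0 0.1 0 0 0;0 0 0.2 0 0 0;0 0 0.3 0 0 0;0 0 0.4 0 0 0'; python3 -m crank '0 0 0.1 0 0 0;0 0 0.2 0 0 0;0 0 0.3 0 0 0;0 0 0.4 0 0 0'
```

```text
t: 5.95
tool_pos: [0.5634, -0.0387, 0.1105]
eef_rot: [3.127, -0.004, 0.284]
force: [1.3, -0.2, -2.4]
width: 0.0205
grip_force: 108.7
t: 6.45
tool_pos: [0.5644, -0.0389, 0.1078]
eef_rot: [3.126, -0.004, 0.286]
force: [-3.5, 0.1, 3.1]
width: 0.0203
grip_force: 109.2
t: 6.95
tool_pos: [0.5652, -0.0389, 0.1035]
eef_rot: [3.126, -0.004, 0.286]
force: [-4.3, -0.3, 2.0]
width: 0.0202
grip_force: 109.2
```

```bash
python3 -m crank '0 0 0.2 0 0 0;0 0 0.4 0 0 0;0 0 0.6 0 0 0;0 0 0.8 0 0 0; 0 0 1 0 0 0; 0 0 1.2 0 0 0'; python3 -m crank '0 0 0.1 0 0 0;0 0 0.15 0 0 0;0 0 0.2 0 0 0'; python3 -m crank '0 0 0.1 0 0 0; 0 0 0.1 0 0 0'; python3 -m crank '0 0 0.1 0 0 0; 0 0 0.1 0 0 0'
```

```text
t: 7.7
tool_pos: [0.5674, -0.0389, 0.0915]
eef_rot: [3.126, -0.004, 0.286]
force: [-4.5, -0.3, 3.5]
width: 0.0202
grip_force: 109.3
t: 8.07
tool_pos: [0.5677, -0.0389, 0.0896]
eef_rot: [3.126, -0.004, 0.286]
force: [-3.6, -0.2, 3.7]
width: 0.0204
grip_force: 109.3
t: 8.32
tool_pos: [0.5679, -0.0389, 0.0885]
eef_rot: [3.126, -0.004, 0.286]
force: [-2.7, -0.4, 2.5]
width: 0.0202
grip_force: 109.4
t: 8.57
tool_pos: [0.5679, -0.0389, 0.0883]
eef_rot: [3.127, -0.004, 0.285]
force: [-6.9, -0.2, 7.7]
width: 0.0201
grip_force: 110.6
```

```bash
python3 -m crank '0 0 0.1 0 0 0; 0 0 0.1 0 0 0'; python3 -m crank '0 0 0.1 0 0 0; 0 0 0.1 0 0 0';  python3 -c "
from h import *
a=imaging.read_camera('side');c=imaging.read_camera('scene')
cv2.imwrite('pics/m5.png',np.hstack([crop(a,185,120,100,130,4),crop(c,200,150,100,130,4)]))"
```

```text
t: 8.82
tool_pos: [0.568, -0.0389, 0.0883]
eef_rot: [3.127, -0.004, 0.284]
force: [-12.9, -0.1, 13.9]
width: 0.0201
grip_force: 111.5
t: 9.07
tool_pos: [0.568, -0.0389, 0.0882]
eef_rot: [3.127, -0.003, 0.282]
force: [-17.7, 0.8, 20.7]
width: 0.0209
grip_force: 112.7
```

View pics/m5.png

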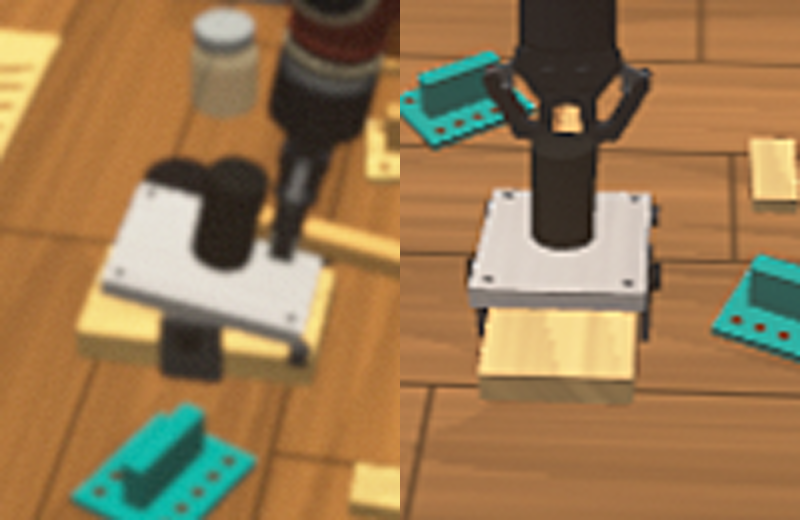

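Head face flat on the deck, so the peg must be down. Lift off and carry the mallet back to its free original spot.

```bash
python3 -m crank '0 0 -3 0 0 0; 0 0 -8 0 0 0; 0 0 -12 0 0 0; 0 0 -12 0 0 0' && python3 - <<'E'
from go import *
im=imaging.read_camera("wrist");cv2.imwrite("pics/wrist2.png",im)
st=get_state();print(st["force"])
print(delta(np.array([.4715,.2872,.10]),R.from_rotvec([-3.1148,.4101,0]).as_matrix()))
E
```

```text
t: 9.68
tool_pos: [0.5484, -0.0389, 0.2071]
eef_rot: [3.124, -0.004, 0.297]
force: [0.0, 0.1, -2.8]
width: 0.0205
grip_force: 108.9
[ 0.14267352 -0.06950846 -3.14689631]
(array([ -9.4 , -32.58,   8.76]), array([ -1.3, -10.5,  14.8]))
```

```bash
python3 -m crank '-1.5 -5 0 0 -1 2; -3 -10 0 0 -3 4; -5 -15 1 -0.5 -5 6; -6 -20 2 -0.8 -7 9; -8 -25 4 -1 -8 12; -9 -30 6 -1.2 -10 14; -9.4 -32.6 8.7 -1.3 -10.5 14.8; -9.4 -32.6 8.7 -1.3 -10.5 14.8; -9.4 -32.6 8.7 -1.3 -10.5 14.8'; python3 -m crank '0 0 3 0 0 0; 0 0 6 0 0 0; 0 0 7.3 0 0 0; 0 0 7.5 0 0 0; 0 0 7.5 0 0 0'
```

```text
t: 10.85
tool_pos: [0.4699, 0.2867, 0.0985]
eef_rot: [3.112, -0.41, -0.007]
force: [0.3, -0.8, -1.8]
width: 0.0203
grip_force: 108.9
t: 11.48
tool_pos: [0.4718, 0.2876, 0.0268]
eef_rot: [-3.114, 0.411, -0.0]
force: [0.9, 0.5, -2.3]
width: 0.0207
grip_force: 109.2
```

```bash
python3 -m crank '0 0 0.2 0 0 0; 0 0 0.3 0 0 0; 0 0 0.4 0 0 0'; python3 -m crank '0 0 0.1 0 0 0; 0 0 0.15 0 0 0'
```

```text
t: 11.85
tool_pos: [0.4709, 0.2876, 0.0217]
eef_rot: [3.114, -0.41, -0.002]
force: [0.1, 0.2, -3.1]
width: 0.0208
grip_force: 109.2
t: 12.1
tool_pos: [0.4708, 0.2876, 0.0211]
eef_rot: [3.114, -0.41, -0.003]
force: [-5.9, -1.8, 8.5]
width: 0.0206
grip_force: 110.5
```

```bash
python3 -m crank '0 0 -0.05 0 0 0;0 0 -0.05 0 0 0;0 0 -0.05 0 0 0;0 0 -0.05 0 0 0;0 0 -0.05 0 0 0;0 0 -0.05 0 0 0' -1 40; python3 -m crank '0 0 -3 0 0 0; 0 0 -8 0 0 0; 0 0 -14 0 0 0; 0 0 -18 0 0 0; 0 0 -18 0 0 0'; python3 - <<'E'
from go import *
# view pose: original orientation (tool x=+y), camera over deck from +y side, tilted to look more level along -y
for a in(0,):
  Rt=np.array([[0,1,0],[1,0,0],[0,0,-1.]]).T
  print(delta(np.array([.62,-.02,.235]),Rt))
# template view: tool x=+x
print(delta(np.array([.50,-.30,.235]),np.diag([1,-1,-1.])))
print(delta(np.array([.60,-.0388,.235]),np.diag([1,-1,-1.])))
E
```

```text
t: 12.85
tool_pos: [0.4707, 0.2874, 0.0204]
eef_rot: [3.114, -0.41, -0.003]
force: [-0.3, -0.9, 0.3]
width: 0.0853
grip_force: 0.0
t: 13.48
tool_pos: [0.4734, 0.2886, 0.2057]
eef_rot: [-3.111, 0.41, -0.009]
force: [-0.1, 0.3, -0.4]
width: 0.0854
grip_force: 0.0
(array([22.16, 26.  , -2.94]), array([ 1.00e-01, -5.00e-01, -1.05e+02]))
(array([17.82, 56.15, -3.1 ]), array([ -0.2,  -0.3, -15. ]))
(array([20.72, 28.33, -2.95]), array([ -0.2,  -0.3, -15. ]))
```

```bash
python3 - <<'E'
from go import *
B=np.array([[0,1,0],[1,0,0],[0,0,-1.]])
for a in(42,-42):
  Rt=B@R.from_euler("y",a,degrees=True).as_matrix()
  H=imaging.get_calibration("wrist")["hand_eye"]
  cam=np.array([.62,.22,.22]);pos=cam-Rt@H[:3,3]
  print(a,Rt@H[:3,2],pos,delta(pos,Rt))
E
```

```text
42 [-1.20315552e-04  3.92221795e-01 -9.19870670e-01] [0.62017887 0.2536451  0.05722592] (array([15.  , -0.35, 14.93]), array([ 38.3,  28.9, -99.6]))
-42 [-1.20315552e-04 -8.73833180e-01 -4.86225831e-01] [0.62017887 0.06163448 0.16952469] (array([20.03, 18.14,  3.64]), array([-38.2, -29.8, -99.8]))
```

```bash
python3 -m crank '2 2 -1 -3.5 -2.7 -9; 4 4 -1 -7 -5.4 -18; 6 6 0 -10.5 -8.1 -27; 8 8 0 -14 -10.8 -36; 10 10 1 -17.5 -13.5 -45; 12 12 1 -21 -16.2 -54; 14 14 2 -24.5 -18.9 -63; 16 16 3 -28 -21.6 -72; 18 17 3.5 -31 -24.3 -81; 20 18 3.6 -34.5 -27 -90'; python3 - <<'E'
from go import *
B=np.array([[0,1,0],[1,0,0],[0,0,-1.]])
Rt=B@R.from_euler("y",-42,degrees=True).as_matrix()
print(delta(np.array([.62,.062,.17]),Rt))
E
```

```text
t: 14.72
tool_pos: [0.617, 0.061, 0.1615]
eef_rot: [1.987, 1.653, -0.667]
force: [1.2, -0.3, 0.7]
width: 0.0855
grip_force: 0.0
(array([-0.41,  0.32, -0.74]), array([-4.2, -2.4, -9. ]))
```

```bash
python3 -m crank '-0.4 0.3 -0.7 -4.2 -2.4 -9;-0.4 0.3 -0.7 -4.2 -2.4 -9;-0.4 0.3 -0.7 -4.2 -2.4 -9'; python3 - <<'E'
from go import *
st=get_state();np.save("st3.npy",np.r_[st["tool_pos"],st["eef_rot"]])
im=imaging.read_camera("wrist");cv2.imwrite("pics/wrist3.png",im)
W3=cal("wrist",st);o,Rd=face(P);print(proj(W3,o+L@Rd.T).round())
c=crop(im,100,60,320,240,2.5);cv2.imwrite("pics/w3c.png",c)
E
```

```text
t: 15.1
tool_pos: [0.6199, 0.0627, 0.1715]
eef_rot: [1.803, 1.787, -0.683]
force: [-0.3, -0.8, -0.0]
width: 0.0853
grip_force: 0.0
[[158. 136.]
 [354. 163.]
 [322. 227.]
 [189. 206.]]
```

View pics/w3c.png

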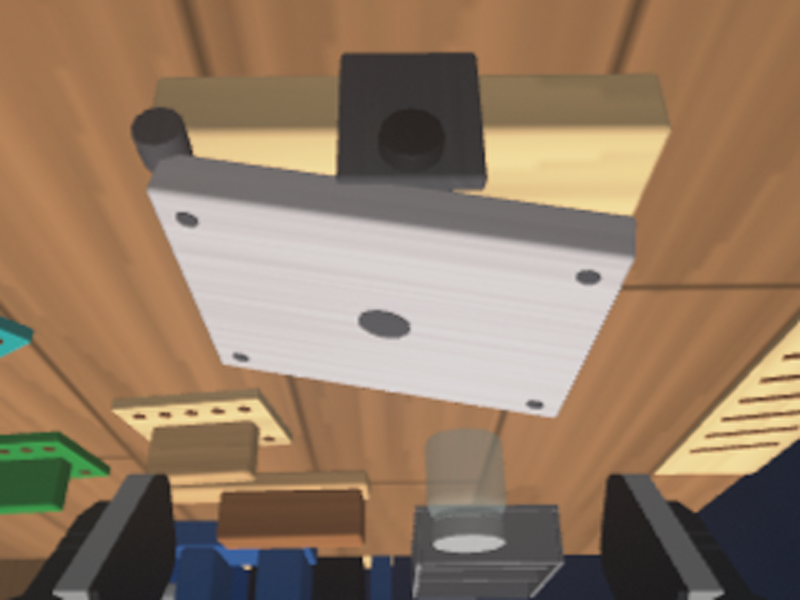

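The peg is flush: only a flat dark disc shows at (385,324), with nothing standing proud. The deck's face corners are (152,192), (634,258), (557,416) and (223,363). The fingers are clear of everything. I refit the tilt with this view.

```bash
cat > fit2.py <<'E'
from deck import *
v=np.load("st3.npy");W3=cal("wrist",dict(tool_pos=v[:3],eef_rot=v[3:]))
w3=np.array([[152,192],[634,258],[557,416],[223,363]])/2.5+[100,60]
bh=np.array([637,217])/2.5+[100,60]
def r3(p):
    o,Rm=face(p);Q=o+L@Rm.T
    return np.r_[(proj(W3,Q)-w3).ravel(),(proj(W3,o+Rm@[.16,.065,0])-bh).ravel()]
def rall(p): return np.r_[r3(p)*1.5,res(p)]
if __name__=="__main__":
  for fn in(r3,rall,lambda p:np.r_[r3(p)*1.5,res(p,"w")]):
    f=least_squares(fn,[.54,-.03,0,.2]);o,Rm=face(f.x);J=f.jac;print(f.x.round(4),(o+Rm@[.08,0,.018]).round(4),np.sqrt(np.mean(f.fun**2)).round(2),"hole px",((proj(W3,o+Rm@[.08,0,.018])-[100,60])*2.5).round(1))
  f=least_squares(lambda q:r3(q[:4])if 0 else np.r_[proj(W3,(lambda oR:oR[0]+[0,0,q[4]]+L@oR[1].T)(face(q[:4]))).ravel()-w3.ravel()],[.54,-.03,0,.2,0]);print(f.x.round(4),f.fun.round(1))
E
python3 fit2.py
```

```text
[ 0.5441 -0.041  -0.0106  0.1711] [ 0.6199 -0.0418  0.0754] 0.72 hole px [[386.7 323.8]]
[ 0.5437 -0.0393 -0.004   0.1783] [ 0.6193 -0.0396  0.0759] 1.35 hole px [[385.1 322.3]]
[ 0.5437 -0.0394 -0.0039  0.1783] [ 0.6193 -0.0397  0.0759] 1.58 hole px [[385.1 322.5]]
[ 0.5443 -0.0423 -0.0055  0.1765 -0.0017] [-0.3 -0.2  0.3  0.1 -0.7 -0.1  0.7  0.3]
```

```bash
python3 - <<'E'
from go import *
print(delta(np.array([.53,-.28,.20]),np.diag([1,-1,-1.])))
E
```

```text
(array([-27.49,  -8.77,  20.74]), array([32.8, 32.5, 85.1]))
```

```bash
python3 -m crank '-2.7 -0.9 1 3.3 3.3 8.6; -5.5 -1.7 3 6.6 6.5 17; -8.2 -2.6 5 9.9 9.8 25.6; -11 -3.5 7.5 13.2 13 34; -14 -4.4 10 16.4 16.2 42.5; -17 -5.3 12.4 19.7 19.5 51; -20 -6.2 14.8 23 22.8 59.6; -22.7 -7 17 26.2 26 68; -25 -8 19 29.5 29.3 76.6; -27.5 -8.8 20.7 32.8 32.5 85.1'; python3 -m crank '0 0 0 0 0 0; 0 0 0 0 0 0'; python3 - <<'E'
from go import *
st=get_state();np.save("st4.npy",np.r_[st["tool_pos"],st["eef_rot"]])
im=imaging.read_camera("wrist");cv2.imwrite("pics/wrist4.png",im)
W=cal("wrist",st);p=proj(W,[.5,-.31,.02])[0];print(p,delta(np.array([.53,-.28,.20]),np.diag([1,-1,-1.])))
x0=int(np.clip(p[0]-100,0,312));y0=int(np.clip(p[1]-75,0,234));print(x0,y0)
cv2.imwrite("pics/w4c.png",crop(im,x0,y0,200,150,4))
E
```

```text
t: 16.4
tool_pos: [0.53, -0.2813, 0.2013]
eef_rot: [-3.14, 0.007, -0.003]
force: [0.1, -0.8, -0.5]
width: 0.0855
grip_force: 0.0
t: 16.65
tool_pos: [0.5304, -0.2799, 0.2011]
eef_rot: [3.141, 0.003, -0.001]
force: [-1.6, -0.7, -0.0]
width: 0.0852
grip_force: 0.0
[281.11214611 192.87549764] (array([-0.07,  0.08,  0.09]), array([0. , 0. , 0.2]))
181 117
```

View pics/w4c.png

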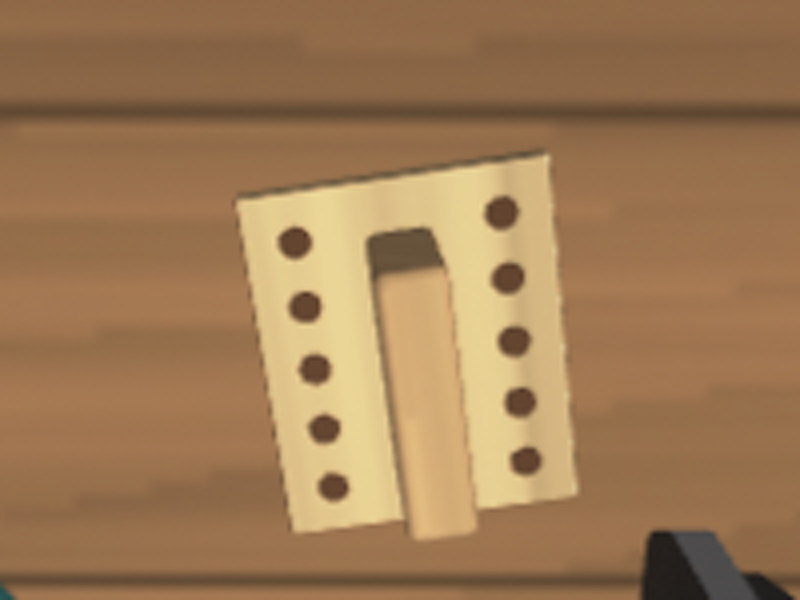

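Plywood template confirmed close up. The plate-top corners are (238,201), (549,156), (577,493) and (294,531), and the rib-top corners are (379,277), (443,266), (477,527) and (413,539).

```bash
cat > tmpl.py <<'E'
from go import *
v=np.load("st4.npy");W=cal("wrist",dict(tool_pos=v[:3],eef_rot=v[3:]))
uv=np.array([[238,201],[549,156],[577,493],[294,531],[379,277],[443,266],[477,527],[413,539]])/4+[181,117]
M=np.array([[55,45,9],[55,-45,9],[-55,-45,9],[-55,45,9],[40,10,50],[40,-10,50],[-40,-10,50],[-40,10,50]])/1000
f=least_squares(lambda q:(proj(W,M@R.from_euler("z",q[2]).as_matrix().T+[q[0],q[1],0])-uv).ravel(),[.5,-.31,.1])
print(f.x.round(4),np.degrees(f.x[2]).round(1),f.fun.round(1))
c,s=np.cos(f.x[2]),np.sin(f.x[2]);Rt=np.array([[c,-s,0],[s,c,0],[0,0,1]])@np.diag([1,-1,-1.])
for z in(.10,.017): print(z,delta(np.array([f.x[0],f.x[1],z]),Rt))
E
python3 tmpl.py
```

```text
[ 0.4805 -0.3157  0.1525] 8.7 [-0.5 -0.7  0.  -1.   0.3  0.2 -0.1  0.3 -1.6 -0.7  1.7 -0.7  1.   1.9
 -0.8  1.2]
0.1 (array([-5.02,  3.63, 10.1 ]), array([ 0. ,  0. , -8.6]))
0.017 (array([-5.01,  3.62, 18.4 ]), array([ 0. ,  0. , -8.6]))
```

```bash
python3 -m crank '-2.5 1.8 4 0 0 -4; -5 3.6 9 0 0 -8.6; -5 3.6 13 0 0 -8.6; -5 3.6 16 0 0 -8.6; -5 3.6 18.3 0 0 -8.6; -5 3.6 18.4 0 0 -8.6; -5 3.6 18.4 0 0 -8.6'; python3 -m crank '0 0 0 0 0 0;0 0 0 0 0 0;0 0 0 0 0 0;0 0 0 0 0 0;0 0 0 0 0 0;0 0 0 0 0 0;0 0 0 0 0 0' 1 100; python3 -m crank '0 0 -3 0 0 0; 0 0 -8 0 0 0; 0 0 -13 0 0 0; 0 0 -18 0 0 0; 0 0 -18 0 0 0'; python3 - <<'E'
from fit2 import *
from go import delta
st=get_state();P=[.5437,-.0392,-.005,.179];o,Rd=face(P);F=o+Rd@[.08,0,.018];n=Rd[:,2];Rt=Rd@np.diag([1,-1,-1.])
print(F)
for h in(.05,.01):print(delta(F+n*(.017+h),Rt,st))
for nm in("scene","side","wrist"): cv2.imwrite(f"pics/{nm}5.png",imaging.read_camera(nm))
E
```

```text
t: 17.58
tool_pos: [0.4815, -0.3158, 0.018]
eef_rot: [3.131, 0.242, 0.001]
force: [0.3, -1.1, 0.4]
width: 0.0853
grip_force: 0.0
t: 18.45
tool_pos: [0.4809, -0.3165, 0.0178]
eef_rot: [3.131, 0.239, 0.001]
force: [0.5, -1.9, 4.7]
width: 0.0185
grip_force: 98.5
t: 19.08
tool_pos: [0.4824, -0.3175, 0.2018]
eef_rot: [3.126, 0.239, 0.009]
force: [-0.3, -0.7, -2.6]
width: 0.0186
grip_force: 98.3
[ 0.61921601 -0.03957758  0.07595605]
(array([ 16.54, -25.61,   5.89]), array([-0.4,  9.9,  9.1]))
(array([ 17.22, -25.53,   9.83]), array([-0.4,  9.9,  9.1]))
```

```bash
python3 -m crank '3 -5 0 0 2 2; 6 -10 0 0 4 4; 9 -15 1 -0.2 6 6; 12 -20 2 -0.3 8 8; 15 -24 4 -0.4 9.9 9.1; 16.5 -25.6 5.9 -0.4 9.9 9.1; 16.5 -25.6 5.9 -0.4 9.9 9.1; 16.5 -25.6 5.9 -0.4 9.9 9.1'; cat > aim.py <<'E'
from fit2 import *
from go import delta
st=get_state();P=[.5437,-.0392,-.005,.179];o,Rd=face(P);F=o+Rd@[.08,0,.018];n=Rd[:,2];Rt=Rd@np.diag([1,-1,-1.])
for h in(.05,.006,0):print(delta(F+n*(.018+h),Rt,st))
E
python3 aim.py
python3 - <<'E'
from h import *
st=get_state();print(st["force"],st["moment"])
a=imaging.read_camera("side");c=imaging.read_camera("scene")
cv2.imwrite("pics/m6.png",np.hstack([crop(a,185,120,100,120,4),crop(c,200,160,100,120,4)]))
E
```

```text
t: 20.23
tool_pos: [0.6037, -0.0383, 0.1363]
eef_rot: [-3.125, 0.011, -0.266]
force: [-1.0, 0.2, -1.8]
width: 0.0186
grip_force: 98.5
(array([ 0.45,  0.12, -0.59]), array([-0.3,  0.5, -0.1]))
(array([0.49, 0.14, 3.81]), array([-0.3,  0.5, -0.1]))
(array([0.5 , 0.15, 4.41]), array([-0.3,  0.5, -0.1]))
[-1.03242515  0.20658224 -1.78954455] [-0.02966772  0.1409017   0.00520776]
```

View pics/m6.png

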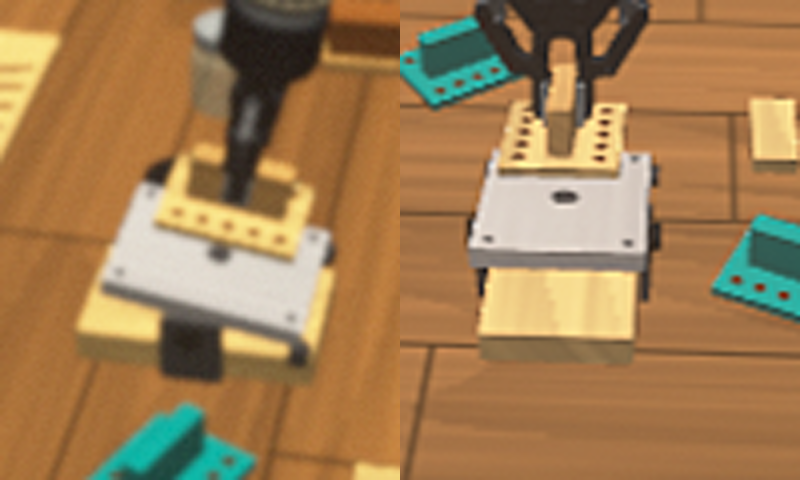

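Template hangs parallel above the deck with the peg hole clear. Fine approach.

```bash
python3 -m crank '0.3 0.1 1 -0.3 0.5 0; 0.5 0.1 2.5 -0.3 0.5 0; 0.5 0.1 3.5 -0.3 0.5 0; 0.5 0.1 3.8 -0.3 0.5 0; 0.5 0.1 3.8 -0.3 0.5 0; 0.5 0.1 3.8 -0.3 0.5 0'; python3 aim.py; python3 -c "
from h import *
for i in range(4):
    imaging.read_camera('scene');s=get_state();print(s['tool_pos'].round(4),s['eef_rot'].round(3),s['force'].round(1),s['moment'].round(2))"; python3 aim.py
```

```text
t: 21.08
tool_pos: [0.6165, -0.0388, 0.1019]
eef_rot: [3.128, -0.011, 0.286]
force: [-0.5, -0.1, -2.4]
width: 0.0187
grip_force: 98.5
(array([-0.18,  0.08, -4.2 ]), array([-0. , -0.2, -0.1]))
(array([-0.2 ,  0.08,  0.2 ]), array([-0. , -0.2, -0.1]))
(array([-0.2 ,  0.08,  0.8 ]), array([-0. , -0.2, -0.1]))
[ 0.6166 -0.0388  0.1019] [ 3.128 -0.011  0.286] [-0.4 -0.4 -2.9] [-0.01  0.17  0.01]
[ 0.6166 -0.0388  0.102 ] [ 3.128 -0.011  0.286] [-0.1 -0.7 -2.9] [-0.02  0.14  0.04]
[ 0.6165 -0.0388  0.1019] [ 3.128 -0.011  0.286] [-0.1  0.4 -3. ] [-0.03  0.13 -0.05]
[ 0.6164 -0.0388  0.1018] [ 3.129 -0.011  0.286] [-0.7  0.2 -1.9] [-0.03  0.17  0.03]
(array([-0.17,  0.08, -4.21]), array([-0. , -0.2, -0.1]))
(array([-0.19,  0.08,  0.19]), array([-0. , -0.2, -0.1]))
(array([-0.19,  0.08,  0.79]), array([-0. , -0.2, -0.1]))
```

```bash
python3 -m crank '-0.15 0.08 0.2 0 -0.2 0; -0.15 0.08 0.4 0 -0.2 0; -0.15 0.08 0.5 0 -0.2 0; -0.15 0.08 0.6 0 -0.2 0'; python3 -m crank '0 0 0.1 0 0 0;0 0 0.1 0 0 0'; python3 -m crank '0 0 0.1 0 0 0;0 0 0.1 0 0 0'; python3 aim.py
```

```text
t: 21.78
tool_pos: [0.6158, -0.0395, 0.095]
eef_rot: [-3.129, 0.011, -0.279]
force: [-0.2, -0.1, -1.2]
width: 0.0186
grip_force: 98.5
t: 22.02
tool_pos: [0.616, -0.0396, 0.0942]
eef_rot: [-3.129, 0.011, -0.279]
force: [0.5, -0.0, -1.4]
width: 0.0189
grip_force: 98.6
t: 22.28
tool_pos: [0.6163, -0.0396, 0.094]
eef_rot: [3.129, -0.011, 0.279]
force: [-4.6, 1.2, 4.2]
width: 0.0188
grip_force: 99.7
(array([-0.04, -0.  , -4.97]), array([-0. ,  0.1, -0.1]))
(array([-0.03, -0.  , -0.57]), array([-0. ,  0.1, -0.1]))
(array([-0.03, -0.  ,  0.03]), array([-0. ,  0.1, -0.1]))
```

```bash
python3 -c "
from h import *
for i in range(3):
    imaging.read_camera('scene');s=get_state();print(s['eef_rot'].round(4),s['force'].round(1),s['moment'].round(2))"; python3 -m crank '0 0 0.06 0 0 0;0 0 0.06 0 0 0;0 0 0.06 0 0 0'; python3 -c "
from h import *
for i in range(3):
    imaging.read_camera('scene');s=get_state();print(s['tool_pos'].round(4),s['eef_rot'].round(4),s['force'].round(1),s['moment'].round(2))
b=imaging.read_camera('scene');a=imaging.read_camera('side')
cv2.imwrite('pics/m7.png',np.hstack([crop(a,185,140,100,100,4),crop(b,200,165,100,100,4)]))"
```

```text
[ 3.1291 -0.0107  0.2792] [-5.1  1.7  4. ] [0.02 0.53 0.02]
[ 3.1291 -0.0107  0.2792] [-5.4  0.8  5.4] [-0.    0.53 -0.01]
[ 3.1291 -0.0107  0.2791] [-5.2  0.1  4.9] [0.02 0.51 0.01]
t: 22.8
tool_pos: [0.6162, -0.0396, 0.0939]
eef_rot: [3.129, -0.011, 0.278]
force: [-9.3, 1.6, 7.5]
width: 0.0186
grip_force: 100.3
[ 0.6162 -0.0396  0.094 ] [ 3.1292 -0.0106  0.2785] [-8.2  1.5  8.9] [0.1  0.81 0.05]
[ 0.6162 -0.0396  0.0939] [ 3.1292 -0.0107  0.2785] [-8.6  0.5  7.6] [ 0.09  0.78 -0.01]
[ 0.6163 -0.0396  0.0939] [ 3.1291 -0.0105  0.2786] [-8.7  1.8  8.2] [0.07 0.85 0.  ]
```

View pics/m7.png

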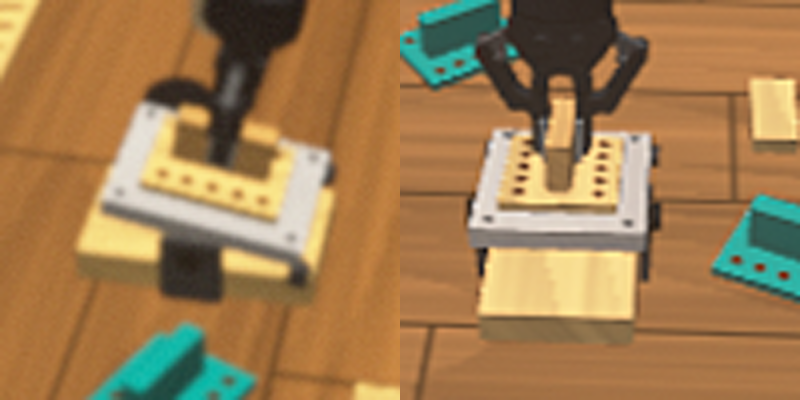

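Template sits on the deck, centred, with the rib up the slope and about 12 N normal force. I probe the tilt slightly to check it is flush rather than resting on one edge.

```bash
cat > rd.py <<'E'
from h import *
o=[]
for i in range(4):
    imaging.read_camera('scene');s=get_state();o.append(np.r_[s['tool_pos']*1000,2*np.arctan2(abs(s['eef_rot'][2]),3.129)*1000,s['force'],s['moment'],s['joint_torque'][4]])
print(np.mean(o,0).round(2))
E
python3 rd.py
for i in 1 2 3; do python3 -m crank '0 0 0 0 0.4 0;0 0 0 0 0.4 0' >/dev/null; python3 rd.py; done
```

```text
[ 6.1626e+02 -3.9580e+01  9.3950e+01  1.7757e+02 -8.5600e+00  6.8000e-01
  7.9000e+00  9.0000e-02  8.1000e-01 -0.0000e+00 -2.0000e+00]
[ 6.1653e+02 -3.9620e+01  9.3950e+01  1.8507e+02 -5.2600e+00  6.0000e-01
  6.4900e+00  5.0000e-02  8.8000e-01  1.0000e-02 -1.8000e+00]
[ 6.1662e+02 -3.9630e+01  9.4050e+01  1.9197e+02 -4.3300e+00  8.5000e-01
  6.3700e+00  8.0000e-02  1.1300e+00 -2.0000e-02 -1.8900e+00]
[ 6.1653e+02 -3.9630e+01  9.4290e+01  1.9850e+02 -5.3800e+00  4.5000e-01
  8.4500e+00  1.0000e-01  1.3400e+00 -2.0000e-02 -2.2300e+00]
```

```bash
python3 -m crank '0 0 0 0 -0.6 0;0 0 0 0 -1.2 0; 0 0 0 0 -1.2 0' >/dev/null; python3 rd.py
for i in 1 2 3 4; do python3 -m crank '0 0 0 0 -0.4 0;0 0 0 0 -0.4 0' >/dev/null; python3 rd.py; done
```

```text
[ 6.1666e+02 -3.9650e+01  9.4010e+01  1.7856e+02 -6.5500e+00  2.1000e-01
  6.6200e+00  5.0000e-02  5.8000e-01  2.0000e-02 -1.6000e+00]
[ 6.1670e+02 -3.9650e+01  9.4290e+01  1.7174e+02 -8.0000e+00  4.9000e-01
  7.7400e+00  9.0000e-02  6.5000e-01  5.0000e-02 -1.7500e+00]
[ 6.1675e+02 -3.9660e+01  9.4640e+01  1.6491e+02 -8.5900e+00  7.5000e-01
  1.0110e+01  9.0000e-02  7.1000e-01  1.0000e-02 -1.9200e+00]
[ 6.1679e+02 -3.9660e+01  9.4960e+01  1.5802e+02 -9.8100e+00  6.0000e-01
  1.0700e+01  1.3000e-01  8.2000e-01  0.0000e+00 -2.0900e+00]
[ 6.1684e+02 -3.9670e+01  9.5300e+01  1.5114e+02 -1.1470e+01  7.8000e-01
  1.2850e+01  1.5000e-01  9.1000e-01  0.0000e+00 -2.2600e+00]
```

Below 0.178 rad the TCP rises as if pivoting on the upper edge, and above about 0.192 as if on the lower edge. The flush tilt is therefore about 0.186 rad, so I go there.

```bash
python3 -m crank '0 0 0 0 0.8 0;0 0 0 0 1.5 0; 0 0 0 0 2 0; 0 0 0 0 2 0' >/dev/null; python3 rd.py; python3 -m crank '0.02 0 0.05 0 0 0; 0.02 0 0.05 0 0 0' >/dev/null; python3 rd.py; python3 aim.py
```

```text
[ 6.1705e+02 -3.9700e+01  9.4060e+01  1.8647e+02 -2.6500e+00  2.6000e-01
  5.4400e+00  1.0000e-02  6.7000e-01  4.0000e-02 -1.3500e+00]
[ 6.1705e+02 -3.9700e+01  9.4050e+01  1.8546e+02 -6.7000e+00  2.5000e-01
  9.1200e+00  6.0000e-02  1.0300e+00  3.0000e-02 -2.0200e+00]
(array([-0.08, -0.01, -4.98]), array([-0. , -0.4, -0.1]))
(array([-0.1 , -0.01, -0.58]), array([-0. , -0.4, -0.1]))
(array([-0.11, -0.01,  0.02]), array([-0. , -0.4, -0.1]))
```

```bash
python3 -m crank '0 0 0 0 0 0;0 0 0 0 0 0;0 0 0 0 0 0;0 0 0 0 0 0' && python3 rd.py && python3 - <<'E'
from h import *
a=imaging.read_camera("side");c=imaging.read_camera("scene")
cv2.imwrite("pics/fin.png",np.vstack([np.hstack([crop(a,185,140,100,75,4),crop(c,200,165,100,75,4)]),np.hstack([cv2.resize(a,(400,300)),cv2.resize(c,(400,300))])]))
E
```

```text
t: 28.62
tool_pos: [0.617, -0.0397, 0.094]
eef_rot: [3.128, -0.01, 0.291]
force: [-7.1, 0.6, 9.7]
width: 0.0187
grip_force: 100.6
[ 6.1705e+02 -3.9710e+01  9.4040e+01  1.8547e+02 -6.2100e+00  3.0000e-01
  9.5900e+00  6.0000e-02  1.0500e+00  3.0000e-02 -2.0200e+00]
```

View pics/fin.png

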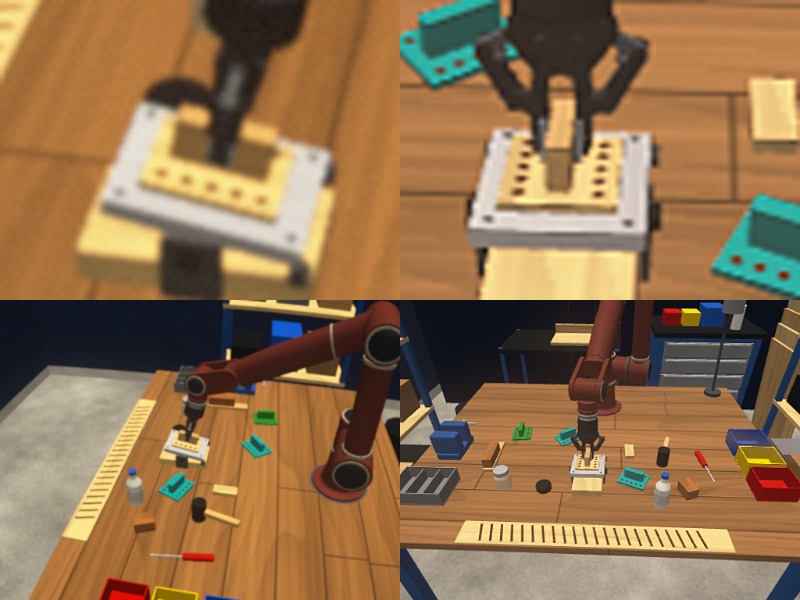

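The template lies centred and flush under steady pressure. The mallet is back on the bench and the bystanders look unmoved. Handing in.

```bash
python3 -c "
from workcell import ticket
print(ticket.close_job())"
```

```text
the job is handed in; nothing more can be done
None
```

I handed the job in at about 29 s: the peg looks flush, the mallet is back on the bench and released, and the template is centred and flush on the deck, still held and pressed with roughly 10–12 N; the close call returned no verdict.

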